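# Set a brass stud with the hand press

## Task

A brass snap is waiting in the die of the hand press that has the T-shaped crossbar handle. Pull that press's lever down all the way to its stop, hold it there for a moment to set the snap, then ease the sprung lever back up slowly, never letting it fly up, until it is fully home, and let go. Do not work the other press, the one with the ball handle.

Things in the scene. Friction and masses are not known exactly. Their poses are not given: they have to be found in the camera images.
- snap_lever (a joint): Lever angle of the snap press (grey, 28 mm round dies). 0 = home, rising 0.45 rad from pivot to crossbar; grows as it is pulled down; 0.65 = on its hard stop, 0.20 rad below level. Down: over 0.55; home: under 0.06. Its spring always returns it: push at the crossbar about 2 N at home to 10 N at the stop, 2 N more while moving fast. Upward it must stay under 1.5 rad/s; let go above about 0.08 rad it flies up.
- snap_grip (a point): Centre of the snap press's black crossbar: level round bar 20 mm thick, 104 mm long, across the end of the 14 mm lever shaft, 220 mm from the pivot. Moves with the lever in the upright plane through snap_pivot: 96 mm above snap_pivot at home, 44 mm below it on the stop. Push its middle from above with closed fingers; to pinch, go 30 mm sideways (the shaft is in the way). The spring keeps it on slowly rising fingers.
- snap_pivot (a point): Middle of the snap press's lever pivot, fixed, 185 to 225 mm above the surface (the wooden blocks under the presses differ in height), axis level and parallel to the crossbar. The lever points from here to snap_grip, roughly towards the robot. The press's head and ram stand at most 25 mm above it, within 100 mm of the pivot on the lever's side.
- eyelet_lever (a joint): Lever angle of the other press, the eyelet press: same grey body, lever and spring, but slender 12 mm dies and a black 34 mm ball in place of the crossbar. 0 = home; it must stay under 0.10. The two stand side by side 0.2 to 0.35 m apart on wooden blocks, either one on the left.

How it is judged (in metres and radians):
On the way:
1. the snap press's lever is pulled down to its stop and held there (value of joint snap_lever above 0.55 rad), for 0.3 s.
At the end, for the whole second after the job is handed in: The snap press's lever is back home (below 0.06 rad) and at rest, after having been down past 0.55 rad for 0.3 s, and the eyelet press's lever is home (below 0.10 rad) (value of joint snap_lever below 0.06 rad and velocity of joint snap_lever between -0.1 and 0.1 rad/s and value of joint eyelet_lever below 0.1 rad); the robot touches nothing.
It fails at once if the snap press's lever flies up (faster than 1.5 rad/s) (velocity of joint snap_lever below -1.5 rad/s).
It fails at once if the other press is worked (its lever past 0.10 rad) (value of joint eyelet_lever above 0.1 rad).
It also fails if it takes over 35 s, if anything falls off the work surface, if the arm or the gripper's body presses on something with over 40 N, if the wrist force passes 120 N, or if a joint passes its speed limit or range.

## Robot

A 6-joint arm with a two-finger parallel gripper is mounted at the origin on a cart in front of the work surface, level with it; the furniture and walls round the work are solid. World frame = base frame: x ahead of the robot, y to its left, z up, the work surface at z = 0. Lengths are in mm, angles in rad, forces in N, time in s.
With the tool pointing down it reaches from about 325 to 875 mm from the base axis. Payload 4.4 kg.
Tool frame: the origin (TCP) lies on the centre line of the jaws, within the pads' length; the fingertips stand ahead of it and the grasp point (between the pads) lies 6 mm ahead of it (ctrl.tcp_to_tips is the z of the fingertips in the tool frame, in mm); z points along the fingers, y is the line along which they close (so a half turn about z gives the same grasp; the last joint's range is limited). The gripper opens to 85 mm and grips with 20 to 120 N. Pads are 22 mm wide; open, the fingers measure 114 mm over their backs; the gripper's body (76 mm by 85 mm) begins 54 mm behind the grasp point. The pads swing forward as they close: fully open they stand 13 mm farther back than shut.
Start: joints at [0.951, 0.207, 1.542, -0, 1.393, -0.15], TCP at [260.317, 512.701, 256.282] pointing down, gripper open.
Joint ranges: [-2.73, 2.73], [-0.86, 2.22], [0.23, 2.46], [-1.11, 4.25], [0.08, 2.63], [-2.82, 2.82]. Speed limits (rad/s): [2.79, 2.79, 3.14, 3.14, 3.14, 3.14].

## Interface

Orientations are given as a 3x3 rotation matrix whose columns are the frame's x, y, z axes.
In Python, from plant import ctrl, sensors, optics gives the robot as it stands. Calls block until the motion is done:
- ctrl.move_ptp(position, orientation): joint-space move of the TCP to a pose.
- ctrl.move_l(position, rot=None, vel=150, threshold=None): straight line of the TCP; rot=None keeps the orientation; vel is the mean speed in mm/s. With threshold (N) it stops when the force on the tool has changed by that much, and returns True; else False.
- ctrl.set_joints(angles): joint-space move.
- ctrl.gripper_to(opening, force=None): finger opening in mm; force is the grip in N (None keeps the last); returns when the fingers have stopped.
- ctrl.hold(seconds).
- ctrl.solve_ik(position, orientation): joint angles nearest the present ones, or None.
- sensors.read_state(): the state.
- optics.grab_frame(name): name is "scene" or "top" or "wrist"; returns (picture, depth): 384x512x3 uint8, red, green, blue; 384x512 float32, mm along the optical axis (not along the pixel's ray), 0 where there is no reading.
- optics.camera_params(name): a dict with "mtx" (3x3 intrinsics, pixels), "R" (3x3) and "t" (3): a world point X has camera coordinates R X + t; the wrist camera has in their place "T_tool_cam" (4x4, takes a point from camera to tool coordinates, whose origin is the TCP and whose axes are the flange's). Camera axes: x right, y down, z forward; pixel columns grow to the right and rows downward; lengths in mm; the calibration is good to about 2 mm. A picture is of the moment at which its call begins: read the wrist's pose just before it. camera_params takes no time and is no camera call.
A pose or a line that the arm cannot do raises ctrl.MotionError and nothing moves.
- ctrl.finish_job(): hands the job in; it is judged then, once.
The state is a dict: "t": time; "q": joint angles; "qvel": joint speeds; "tau": joint torques, N m; "eef_pos": TCP position; "eef_rot": TCP orientation; "force": force on the tool from outside, world axes, zero at the start; "wrist_torque": the same for the moment, N m; "grip_width": finger opening in mm; "grasp_force": force on a finger pad.
Only numpy, scipy, OpenCV 4.12 (cv2) and the standard library are available. Lean on these libraries where they do the work, as an engineer would, in place of code of your own. Each camera call takes 0.05 s, during which the arm holds its last target. There are 200 camera calls.

## Working session

There is one attempt and no reset: what is moved stays moved. The work goes in short steps, each a Python script; the robot and the scene stay as the last script left them, time stands still between calls to the robot, and variables do not carry over. Pictures are saved under pics/ and viewed, at most 10 in all, crops included, and the job is handed in when it is done.

```bash
ls; mkdir -p pics; python3 - <<'E'
from plant import ctrl,sensors,optics
import cv2,numpy as np
for n in("scene","top"):
    p,d=optics.grab_frame(n);np.savez(f"{n}.npz",p=p,d=d,**optics.camera_params(n))
    cv2.imwrite(f"pics/{n}.png",p[:,:,::-1])
    c=optics.camera_params(n);print(n,(-np.array(c['R']).T@np.array(c['t'])).round(),np.array(c['R']).round(2).tolist())
s=sensors.read_state();print(s['t'],s['eef_rot'],ctrl.tcp_to_tips)
E
```

```text
pics
scene [ 215. -442.  740.] [[0.84, -0.54, 0.01], [-0.27, -0.43, -0.86], [0.47, 0.72, -0.51]]
top [ 474.  185. 1386.] [[-0.01, -1.0, 0.01], [-0.99, 0.01, -0.11], [0.11, -0.01, -0.99]]
0.1 [[-8.91659720e-01  4.52704540e-01 -1.24220793e-03]
 [ 4.52706127e-01  8.91658108e-01 -1.72664091e-03]
 [ 3.25966593e-04 -2.10193129e-03 -9.99997738e-01]] 25.0
```

View pics/scene.png

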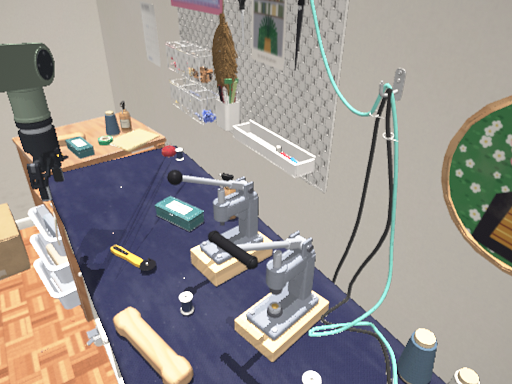

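View pics/top.png

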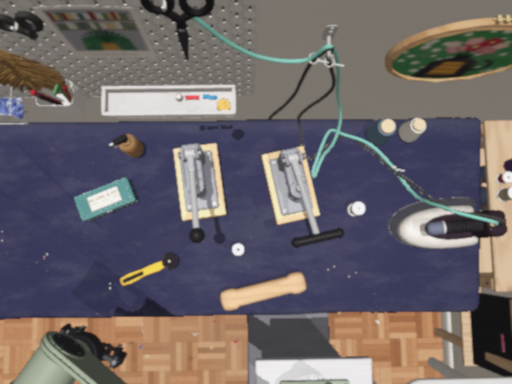

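The scene picture shows the T-bar press nearer the camera: crossbar from (210,235) to (255,265), lever running to a pivot near (305,243). In the top view it is on the right, with the crossbar from (293,243) to (343,233) and the lever running up to about (293,150). The ball is at (196,235).

```bash
python3 - <<'E'
import numpy as np
def cloud(n):
    z=np.load(n+".npz");d=z['d'];v,u=np.mgrid[:384,:512];K=z['mtx']
    c=np.stack([(u-K[0,2])/K[0,0]*d,(v-K[1,2])/K[1,1]*d,d],-1)
    W=(c-z['t'])@z['R'];W[d==0]=np.nan
    return z['p'],W
def bar(P,W,r):
    b=np.zeros(P.shape[:2],bool);b[r[0]:r[1],r[2]:r[3]]=1
    m=b&(P.max(-1)<60)&(W[...,2]>230)
    X=W[m];c=np.median(X,0);e=np.linalg.svd(X-X.mean(0))[2][0]
    s=(X-c)@e;print(len(X),'med',c.round(),'mean',X.mean(0).round(1),'axis',e.round(3),'ext',s.min().round(),s.max().round(),'mid',(c+e*(s.min()+s.max())/2).round(1),'z',np.percentile(X[:,2],[5,50,95]).round())
P,W=cloud("top");bar(P,W,(222,255,285,352))
m=np.zeros(P.shape[:2],bool);m[140:232,270:325]=1;m&=(W[...,2]>190)
X=W[m];
for a in range(int(X[:,0].min())//15*15,int(X[:,0].max())+1,15):
    k=(X[:,0]>=a)&(X[:,0]<a+15);Y=X[k]
    if len(Y):print(a,len(Y),'y',Y[:,1].min().round(),np.median(Y[:,1]).round(),Y[:,1].max().round(),'z',np.median(Y[:,2]).round(),Y[:,2].max().round())
b=np.zeros(P.shape[:2],bool);b[222:248,185:210]=1;X=W[b&(P.max(-1)<60)&(W[...,2]>200)];print('ball',X.mean(0).round())
P,W=cloud("scene");bar(P,W,(225,272,203,262))
E
```

```text
351 med [481.  25. 310.] mean [481.2  25.2 309.7] axis [-0.204  0.979 -0.011] ext -58.0 57.0 mid [481.7  24.5 309.9] z [305. 310. 314.]
495 47 y 19.0 28.0 36.0 z 298.0 307.0
510 43 y 24.0 31.0 38.0 z 290.0 296.0
525 41 y 27.0 35.0 42.0 z 284.0 290.0
540 38 y 30.0 37.0 45.0 z 275.0 283.0
555 43 y 34.0 41.0 48.0 z 268.0 275.0
570 41 y 36.0 45.0 52.0 z 260.0 267.0
585 63 y 29.0 50.0 69.0 z 249.0 260.0
600 61 y 31.0 53.0 64.0 z 243.0 252.0
615 46 y 34.0 54.0 63.0 z 238.0 245.0
630 46 y 38.0 57.0 65.0 z 234.0 241.0
645 54 y 51.0 63.0 81.0 z 226.0 235.0
660 132 y 34.0 67.0 93.0 z 217.0 228.0
675 108 y 35.0 59.0 93.0 z 218.0 227.0
690 8 y 48.0 52.0 74.0 z 208.0 223.0
ball [490. 287. 329.]
571 med [476.  15. 306.] mean [475.7  16.4 305.3] axis [ 0.209 -0.978 -0.015] ext -63.0 52.0 mid [474.7  20.4 306.2] z [298. 306. 310.]
```

The crossbar centre comes out near (480,23,302). That puts the pivot near (675,65,206), which fits the stated 185–225 mm range and the measured shaft line. Next: lift, go above the bar with closed fingers and take one look.

```bash
cat >h.py <<'E'
from plant import ctrl,sensors,optics
import numpy as np,cv2
y=np.array([-.206,.979,0]);y/=np.linalg.norm(y);zt=np.array([0,0,-1.]);R=np.stack([np.cross(y,zt),y,zt],1)
L=np.array([-y[1],y[0],0])          # pivot -> grip, horizontal
G=np.array([480.5,23.5,301.]);PIV=G-198*L-[0,0,96]
def tcp(q,clear=0):                 # TCP with the tips on top of the bar at lever angle q
    p=.45-q
    return PIV+220*(np.cos(p)*L+np.sin(p)*np.array([0,0,1]))+3*L+[0,0,10+ctrl.tcp_to_tips+clear]
def say(m=''):
    s=sensors.read_state();print(m,round(s['t'],2),s['eef_pos'].round(1) if hasattr(s['eef_pos'],'round') else s['eef_pos'],np.round(s['force'],1))
E
python3 - <<'E'
from h import *
p=np.array(sensors.read_state()['eef_pos']);ctrl.move_l(p+[0,0,190],vel=200)
ctrl.gripper_to(0)
ctrl.move_ptp(tcp(0,110),R);say('above')
ctrl.move_l(tcp(0,25),vel=120);say('near')
p,d=optics.grab_frame("scene");cv2.imwrite("pics/near.png",cv2.resize(p[130:330,130:350,::-1],None,fx=2.5,fy=2.5))
E
```

```text
above 3.89 [477.5  23.4 445.8] [ 0.1 -0.7 -0.9]
near 4.75 [477.9  22.9 361.5] [0.5 0.1 0.6]
```

View pics/near.png

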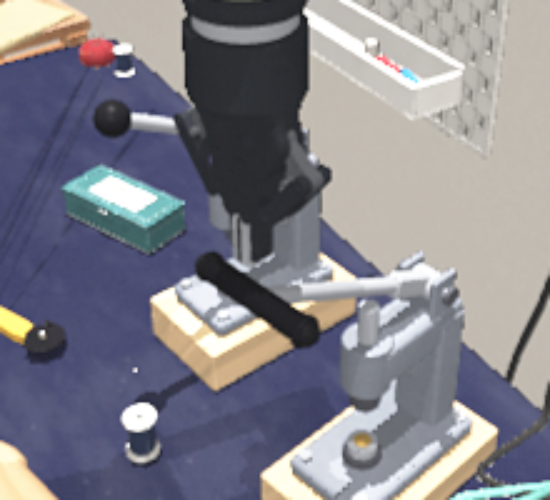

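The picture shows the fingertips at crop (260,257), just above the bar's middle at crop (258,298). The gap matches the 25 mm I commanded. Now the pull down.

```bash
python3 - <<'E'
from h import *
ctrl.move_l(tcp(0,6),vel=40);say('pre')
for q in (.06,.18,.3,.42,.54,.6):
    r=ctrl.move_l(tcp(q),vel=60,threshold=25);say(q)
    if r: print('stopped');break
r=ctrl.move_l(tcp(.65)-[0,0,8],vel=20,threshold=12);say(('stop',r))
ctrl.hold(.8);say('held')
p,d=optics.grab_frame("scene");cv2.imwrite("pics/down.png",cv2.resize(p[130:330,130:350,::-1],None,fx=2.5,fy=2.5))
E
```

```text
pre 5.42 [477.4  22.9 341.5] [1.2 0.6 0.1]
0.06 5.89 [471.9  21.5 324. ] [-3.6 -0.8  5.2]
0.18 6.48 [463.8  19.8 299.4] [-4.1 -0.5  5.5]
0.3 7.08 [458.7  18.7 273.8] [-3.3 -0.7  6.6]
0.42 7.67 [456.5  18.2 247.6] [-4.3 -1.3  6.8]
0.54 8.26 [457.3  18.4 221.3] [-5.  -0.8  8.6]
0.6 8.62 [459.5  18.8 208.5] [-4.3 -1.3  9.8]
('stop', True) 9.33 [461.   19.  196.7] [-4.7 -0.5 10.8]
held 10.13 [461.   19.  196.7] [-4.3 -0.7 10.8]
```

View pics/down.png

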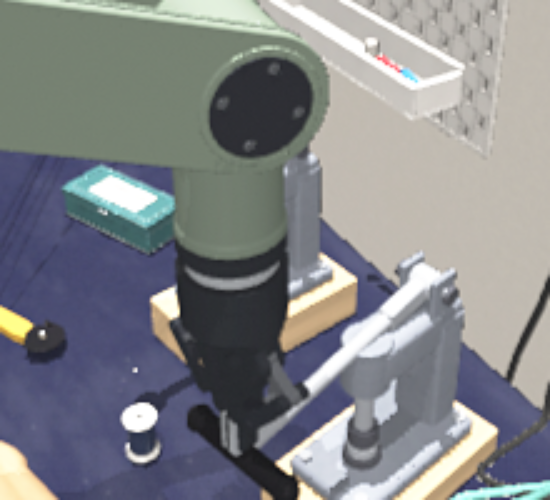

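The fingers are on the middle of the bar at crop (240,430), the ram is down on the die, and the threshold tripped where the stop should be. Now ease it back up.

```bash
python3 - <<'E'
from h import *
for q in (.6,.54,.42,.3,.18,.06,0):
    ctrl.move_l(tcp(q),vel=30);say(q)
ctrl.move_l(tcp(0,12),vel=12);say('off')
ctrl.move_l(tcp(0,70),vel=60);ctrl.hold(.5);say('clear')
p,d=optics.grab_frame("scene");cv2.imwrite("pics/up.png",cv2.resize(p[130:330,130:350,::-1],None,fx=2.5,fy=2.5))
E
```

```text
0.6 10.75 [459.5  18.8 208.9] [-4.7 -0.8  8.6]
0.54 11.34 [458.5  18.6 222.2] [-2.  -0.8  9.1]
0.42 12.38 [458.9  18.6 249. ] [-0.1 -0.3  7. ]
0.3 13.41 [461.8  19.2 275.2] [3.  0.4 4.9]
0.18 14.44 [463.7  20.  298.5] [2.8 1.1 4.6]
0.06 15.47 [472.1  21.7 323.4] [ 2.3 -0.7  2.4]
0 16.07 [477.4  22.9 335.7] [0.9 0.5 1.9]
off 17.22 [477.4  22.9 347.6] [ 0.5 -0.5 -0.3]
clear 18.83 [477.5  22.9 405.7] [ 0.5 -0.4  0.1]
```

View pics/up.png

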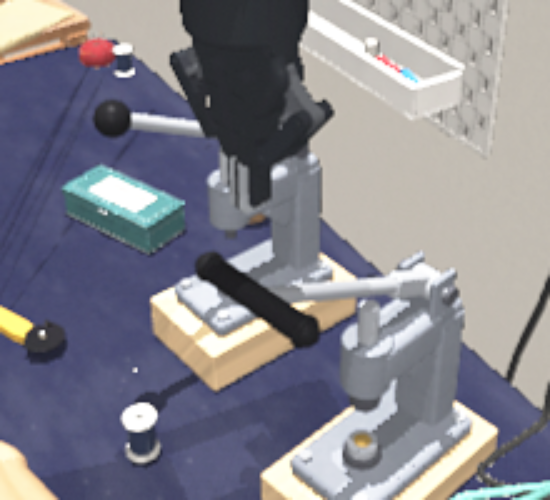

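The bar is back at its starting place (crop (258,298)), the fingers are well clear, and the ball lever hasn't moved.

```bash
python3 -c "
from plant import ctrl;print(ctrl.finish_job())"
```

```text
the job is handed in; nothing more can be done
None
```

I pulled the snap press's lever down to its stop, held it there for 0.8 s, eased it back up to home and let go; the eyelet press was not touched, and the job is handed in (no verdict was returned).

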